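# Flip open the lighted vanity mirror and switch on its light

## Task

Get the vanity mirror ready for use: with a fingertip under the lip of its closed lid, gently push the lid up and over past upright, so that it leans back open by its own weight, then press the light button inside all the way down and let it go. Only touch and push: do not pinch or lift anything, leave the mirror box standing where it is and do not disturb the other things on the counter.

Things in the scene. Friction and masses are not known exactly. Their poses are not given: they have to be found in the camera images.
- mirror: White vanity mirror box, loose on the counter, 0.8 to 1.2 kg. Base 130 (x) x 180 (y) mm, 6 mm rim walls 47 mm high round a deck at 26 mm with two powder pans and a button; with its lid shut 58 mm high. Origin: centre of the underside. z up, x from the front (lip) to the hinge. It stands across the robot: lip on the robot's right (-y), hinge on its left, turned up to 0.5 rad either way.
- lid (a joint): Angle of the lid: 0 closed (flat), 1.57 upright, 1.92 leaning back against its stop. The hinge runs free (friction only about 0.005 N m): below 1.57 the lid falls shut, beyond it falls back onto the stop and stays. Lid: white plastic plate 155 x 180 x 10 mm, 0.09 to 0.18 kg, mirror on its inner face; it reaches from the hinge line over the base and overhangs the base's front by 25 mm.
- lid_hinge (a point): Middle of the lid's hinge line (axis along the mirror's y), 65 mm behind the mirror's origin along its x and 48 mm above the counter.
- lid_lip (a point): Middle of the lower front edge of the lid (the overhanging lip), 155 mm from the hinge line; moves with the lid. Closed, it is 48 mm above the counter, 90 mm before the mirror's origin, with free space under it for 25 mm in to the base's front wall.
- button_top (a point): Centre of the top face of the light button, a round grey cap 26 mm across, 40 mm above the counter when released, at x -28, y 0 mm in the mirror's frame; covered by the closed lid. It is pressed straight down.
- button (a joint): Travel of the light button: 0 released, 0.005 m fully down; the spring takes about 1.2 N to start and 4.2 N fully down, and pushes it up again.
- tumbler: White ceramic tumbler, 74 mm wide, 95 mm high, standing; origin at the centre of its underside. Bystander: near one side or the hinge side of the mirror, in a place swapped with the jar and the lotion bottle.
- jar: Squat glass cream jar, 62 mm wide, 52 mm high; origin at the centre of its underside. Bystander.
- lotion: Slim brown lotion bottle, 52 mm wide, 150 mm high; origin at the centre of its underside. Bystander.
- toothbrush: Pink toothbrush lying on the counter before the lip side of the mirror, about 195 mm long (93 behind, 103 before its origin along its x), 17 mm high. Bystander.
- hairbrush: Wooden hairbrush lying bristles down beyond the hinge side of the mirror, about 220 mm long along its x, 62 mm wide, 31 mm high; origin on the counter under its middle. Bystander.
- soap: Bar of soap 85 x 55 x 26 mm lying beyond the hinge side of the mirror; origin at the centre of its underside. Bystander.
Things that resemble listed ones, but are neither listed nor needed, are in the scene too. Of the things like the mirror, leave any that is orange; of the rest the larger one is meant.

How it is judged:
By the outcome, as a careful person would: the job done as asked, in the order asked, and still so for the second after the job is handed in, with the robot touching nothing.
It also fails if it takes over 48 s, if anything falls off the work surface, if the arm or the gripper's body presses on something with over 40 N, if the wrist force passes 120 N, or if a joint passes its speed limit or range.

## Robot

A 6-joint arm with a two-finger parallel gripper is mounted at the origin on the work surface. World frame = base frame: x ahead of the robot, y to its left, z up, the work surface at z = 0. Lengths are in m, angles in rad, forces in N, time in s.
With the tool pointing down it reaches from about 0.25 to 0.775 m from the base axis. Payload 4 kg.
Tool frame: the origin (TCP) lies at the centre of the arm's flange, where the gripper is bolted on; the fingertips stand 199 mm ahead of it and the grasp point (between the pads) lies 180 mm ahead of it (robot.tcp_to_tips is the z of the fingertips in the tool frame, in m); z points along the fingers, y is the line along which they close (so a half turn about z gives the same grasp; the last joint's range is limited). The gripper opens to 94 mm and grips with 3 to 60 N. Pads are 16 mm wide; open, the fingers measure 119 mm over their backs; the gripper's body (75 mm by 177 mm) begins 78 mm behind the grasp point.
Start: joints at [1.198, 0.087, 1.371, -0, 1.684, -0.103], TCP at [0.147, 0.53, 0.405] pointing down, gripper open.
Joint ranges: [-3.1, 3.1], [-0.76, 2.03], [0.27, 2.55], [-1.08, 4.22], [0.17, 2.65], [-2.57, 2.57]. Speed limits (rad/s): [2.79, 2.79, 3.14, 3.14, 3.14, 3.14].

## Interface

Orientations are given as [roll, pitch, yaw] about the fixed x, y, z axes, in that order (R = Rz(yaw) Ry(pitch) Rx(roll)).
In Python, from bench import robot gives the robot as it stands.
- The arm moves only by the tool play_rows, never from a script. Its arguments are lists of equal length, an entry for each row: "translation": the shift along the tool's x, y, z scaled (see below), a list of three; "twist": the turn, a rotation vector about the tool's x, y, z scaled (see below), a list of three; "gripper": the opening, from -1 (shut) to 1 (fully open). A call has 1 to 8 rows; each row shifts and turns the commanded pose from where the row before left it, along the tool's axes as they then stand; what a row does not reach is not made up. The controller multiplies each number of a shift by 0.04 m and each number of a turn by 0.1 rad. A row lasts 1/10 s, in which the tool goes at most 50 mm and 8.59 degrees, less where a joint would pass 70% of its speed; a pose out of reach is approached as far as the arm can. A call with a number of a shift or a turn outside -1 to 1 is refused whole. A call with a gripper value outside its range is refused whole. The fingers move at their own pace and stop on an object; the grip force is fixed at half the most. Time passes only in rows, so rows that do not move let the fingers close. It gives the time, the measured TCP pose, the force, the opening and the grip force at its end, in the units of the state.
- robot.get_obs(): the state, without advancing time (a new reading comes with each control period).
- robot.snapshot(name): name is "scene" or "top" or "wrist"; returns the picture (420x560x3 uint8, red, green, blue); there is no depth.
- robot.camera_model(name): a dict with "camera_matrix" (3x3 intrinsics, pixels), "rvec" (rotation vector, rad) and "tvec" (3), from world to camera coordinates, as OpenCV has them. Camera axes: x right, y down, z forward; pixel columns grow to the right and rows downward; lengths in m; the calibration is good to about 2 mm. A picture is of the moment at which its call begins: read the wrist's pose just before it. camera_model takes no time and is no camera call; for the wrist camera it gives the pose at the moment of the call.
- robot.close_job(): hands the job in; it is judged then, once.
Trained networks look in the newest picture that a camera, given by its name, has taken for a name from the list of things; names that differ only in an ending like _2 or _b are one class to them, and where a whole thing is asked for, a point or a joint stands for the part that bears it (a point fixed in the world has none). Each returns a list of dicts, best first, with "score" (0 to 1); they miss things now and then, are a little off and sometimes report something else, mostly with a low value. They report only what shows in the picture. A call takes as long as a camera call. They do not tell look-alikes from the thing itself.
- robot.recognise(name, camera): "centre" ([x, y, z] in m, in world coordinates, good to about 4 mm: the middle of the surface that is visible of it).
- robot.spot_point(name, camera): "centre" ([x, y, z] in m, in world coordinates, good to about 4 mm: a listed point, or the origin of a listed thing).
The state is a dict: "time": time; "joint_positions": joint angles; "qvel": joint speeds; "joint_torque": joint torques, N m; "tool_pos": TCP position; "ee_rot": TCP orientation; "wrist_force": force on the tool from outside, world axes, zero at the start; "wrist_torque": the same for the moment, N m; "width": finger opening in m; "finger_force": force on a finger pad.
Only numpy, scipy, OpenCV 4.12 (cv2) and the standard library are available. Lean on these libraries where they do the work, as an engineer would, in place of code of your own. Each camera call takes 0.05 s, during which the arm holds its last target. There are 200 camera calls.

## Working session

There is one attempt and no reset: what is moved stays moved. The work goes in short steps, Python scripts to look and compute and a tool call to move; the robot and the scene stay as the last step left them, time stands still between calls to the robot, and variables do not carry over. Pictures are saved under pics/ and viewed, at most 10 in all, crops included, and the job is handed in when it is done.

Besides the shell and the picture viewer there is one more tool, called after "Emit:" as name(argument=value, ...), one argument or row to a line, values as JSON. play_rows: Moves the arm, as the interface text tells. Its arguments: {"type":"object","properties":{"translation":{"type":"array","items":{"type":"array","items":{"type":"number","minimum":-1,"maximum":1}}},"twist":{"type":"array","items":{"type":"array","items":{"type":"number","minimum":-1,"maximum":1}}},"gripper":{"type":"array","items":{"type":"number"}}},"required":["translation","twist","gripper"]}

```bash
mkdir -p pics; ls
python3 - <<'E'
from bench import robot
import cv2,numpy as np
o=robot.get_obs();print(o['time'],o['tool_pos'],o['ee_rot'],o['wrist_force'])
ims=[]
for c in ['scene','top']:
    im=robot.snapshot(c);cv2.imwrite(f'pics/{c}0.png',im[:,:,::-1])
    for n in ['lid_hinge','lid_lip','mirror']:
        print(c,n,[(np.round(d['centre'],3).tolist(),round(d['score'],2)) for d in robot.spot_point(n,c)])
for n in ['tumbler','jar','lotion','toothbrush','hairbrush','soap']:
    print(n,[(np.round(d['centre'],3).tolist(),round(d['score'],2)) for d in robot.spot_point(n,'top')])
E
```

```text
pics
0.0 [0.14657744 0.52999294 0.40351147] [-3.13942509e+00 -1.86142088e-04  2.87174880e+00] [ 0.74177545  0.65341455 -1.30128456]
scene lid_hinge [([0.793, 0.27, 0.035], 0.83), ([0.538, 0.143, 0.049], 0.76)]
scene lid_lip [([0.569, -0.012, 0.049], 0.7), ([0.704, 0.345, 0.034], 0.69)]
scene mirror [([0.716, 0.13, 0.003], 0.71), ([0.758, 0.3, -0.0], 0.65), ([0.521, -0.337, 0.001], 0.65), ([0.553, 0.075, 0.004], 0.6)]
top lid_hinge [([0.532, -0.395, 0.05], 0.83), ([0.538, 0.137, 0.049], 0.81), ([0.79, 0.268, 0.035], 0.79)]
top lid_lip [([0.508, -0.239, 0.05], 0.92), ([0.573, -0.009, 0.05], 0.78), ([0.705, 0.343, 0.029], 0.75)]
top mirror [([0.758, 0.304, 0.0], 0.92), ([0.519, -0.332, 0.002], 0.88), ([0.554, 0.084, -0.002], 0.77), ([0.536, 0.139, 0.047], 0.68)]
tumbler [([0.39, 0.054, -0.003], 0.87)]
jar [([0.714, 0.128, -0.004], 0.69)]
lotion [([0.581, 0.266, 0.001], 0.88), ([0.713, 0.127, 0.001], 0.66), ([0.562, -0.117, -0.0], 0.22)]
toothbrush [([0.56, -0.116, -0.001], 0.65)]
hairbrush [([0.505, 0.369, -0.001], 0.86)]
soap [([0.419, 0.237, 0.004], 0.94)]
```

View pics/top0.png

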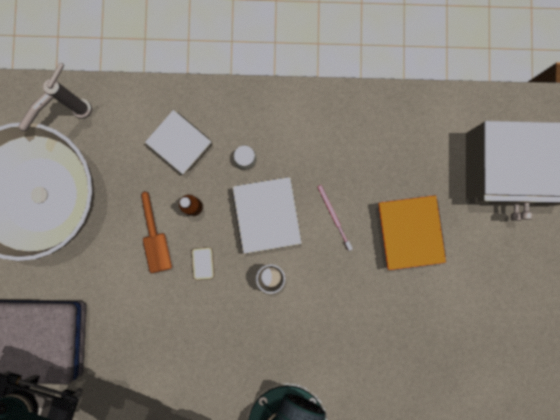

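View pics/scene0.png

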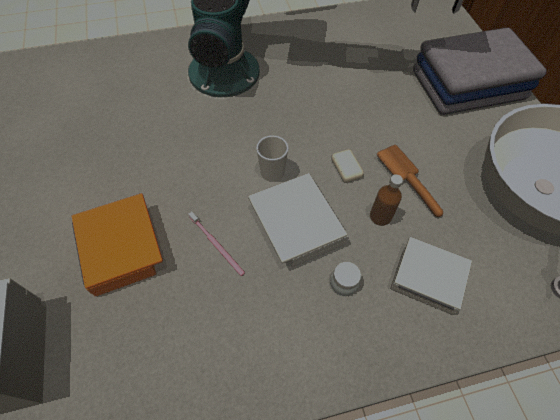

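Mirror look-alikes: the orange box at top (412,232), the small white one at (178,142) and the large white one at (266,215). The orange one is excluded. Of the two white ones the larger at (266,215) is meant, near (0.55, 0.08). I'll confirm that in a crop and fit its outline.

```bash
cat > h.py <<'E'
from bench import robot
import cv2,numpy as np
from scipy.spatial.transform import Rotation as R
def plane(cam,px,z):
    m=robot.camera_model(cam);K=np.array(m['camera_matrix']);Rm=cv2.Rodrigues(np.array(m['rvec'],float))[0];t=np.array(m['tvec'],float).ravel()
    c=-Rm.T@t;d=(Rm.T@np.linalg.inv(K)@np.c_[px,np.ones(len(px))].T).T
    return c+d*((z-c[2])/d[:,2])[:,None]
try: O,TH=np.load('mir.npy')[:2],np.load('mir.npy')[2]
except Exception: pass
def tgt(mx,my,z,a,tips=0.199):
    "tip at mirror-frame (mx,my,z), tool tilted a below horizontal, aiming along mirror x"
    X=np.array([np.cos(TH),np.sin(TH),0]);Y=np.array([-X[1],X[0],0]);Z=np.array([0,0,1.])
    zt=np.cos(a)*X-np.sin(a)*Z;yt=-Y;xt=np.cross(yt,zt)
    tip=np.r_[O,0]+mx*X+my*Y+z*Z
    return tip-tips*zt,R.from_matrix(np.c_[xt,yt,zt])
def cur():
    o=robot.get_obs();return np.array(o['tool_pos']),R.from_euler('xyz',o['ee_rot'])
def rows(wps,ns,start=None):
    p,r=start or cur();out=[]
    for (q,s),n in zip(wps,ns):
        p0,r0=p,r;rv=(r0.inv()*s).as_rotvec()
        for i in range(n):
            q_=p0+(q-p0)*(i+1)/n;s_=r0*R.from_rotvec(rv*(i+1)/n)
            out.append((np.round(r.inv().apply(q_-p)/.04,2),np.round((r.inv()*s_).as_rotvec()/.1,2)))
            p=p+r.apply(out[-1][0]*.04);r=r*R.from_rotvec(out[-1][1]*.1)
    for k in range(0,len(out),8):
        print('T',[a.tolist() for a,_ in out[k:k+8]],'\nW',[b.tolist() for _,b in out[k:k+8]])
    return p,r
def tip():
    o=robot.get_obs();p,r=cur();t=p+r.apply([0,0,.199]);X=np.array([np.cos(TH),np.sin(TH)]);d=t[:2]-O
    print('t',round(o['time'],2),'tip mirror frame mm',np.round(1000*np.array([d@X,X[0]*d[1]-X[1]*d[0],t[2]]),1),'a',np.round(np.degrees(np.arcsin(-r.apply([0,0,1])[2])),1),'F',np.round(o['wrist_force'],1),'q',np.round(o['joint_positions'],2))
E
python3 - <<'E'
from h import *
im=cv2.imread('pics/top0.png');c=im[150:300,170:370]
cv2.imwrite('pics/crop.png',cv2.resize(c,None,fx=4,fy=4,interpolation=cv2.INTER_CUBIC))
g=cv2.cvtColor(im,cv2.COLOR_BGR2HSV);m=((g[...,2]>165)&(g[...,1]<50)).astype(np.uint8)
n,l,s,ce=cv2.connectedComponentsWithStats(m)
k=l[215,266];print(s[k])
ct=max(cv2.findContours((l==k).astype(np.uint8),0,2)[0],key=cv2.contourArea)[:,0].astype(float)
w=plane('top',ct,.058)[:,:2].astype(np.float32)*1000
r=cv2.minAreaRect(w);print(r,cv2.boxPoints(r))
print(np.round(cv2.boxPoints(cv2.minAreaRect(ct.astype(np.float32)))))
E
```

```text
[ 234  179   66   73 3700]
((554.6428833007812, 64.40377044677734), (172.97158813476562, 148.1309356689453), 10.761397361755371) [[455.84863   121.01809  ]
 [483.50757   -24.507711 ]
 [653.43713     7.7894516]
 [625.7782    153.31525  ]]
[[233. 187.]
 [289. 178.]
 [300. 242.]
 [244. 252.]]
```

View pics/crop.png

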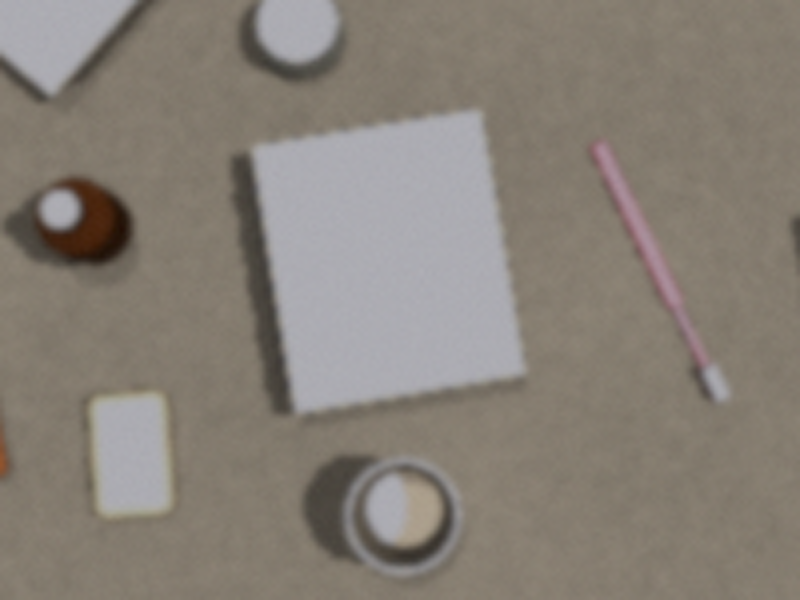

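The crop confirms it: a plain large white lid, crop corners about (253,147), (483,112), (525,375) and (295,412). It measures about 150 x 176 mm, so it fits 155 x 180. The lip side is on the right and the toothbrush lies beyond it.

```bash
python3 - <<'E'
import numpy as np
np.save('mir.npy',[.5523,.0767,1.76])
E
python3 - <<'E'
from h import *
a=np.radians(42)
w=[tgt(-.15,0,.2,a),tgt(-.15,0,.032,a)]
print(w[0][0]);rows(w,[26,6])
E
```

```text
[ 0.60832542 -0.21586984  0.33315699]
T [[-0.62, -0.57, 0.07], [-0.64, -0.55, 0.04], [-0.67, -0.52, 0.01], [-0.68, -0.5, -0.02], [-0.71, -0.47, -0.04], [-0.72, -0.44, -0.07], [-0.73, -0.4, -0.11], [-0.75, -0.38, -0.13]] 
W [[-0.18, 0.29, 0.4], [-0.18, 0.28, 0.4], [-0.18, 0.29, 0.4], [-0.17, 0.29, 0.41], [-0.18, 0.29, 0.4], [-0.18, 0.29, 0.4], [-0.18, 0.28, 0.4], [-0.18, 0.29, 0.4]]
T [[-0.76, -0.34, -0.15], [-0.76, -0.31, -0.19], [-0.78, -0.27, -0.21], [-0.77, -0.24, -0.24], [-0.78, -0.2, -0.27], [-0.78, -0.17, -0.29], [-0.77, -0.13, -0.32], [-0.77, -0.1, -0.34]] 
W [[-0.18, 0.29, 0.4], [-0.18, 0.29, 0.4], [-0.18, 0.28, 0.4], [-0.17, 0.29, 0.41], [-0.18, 0.29, 0.4], [-0.18, 0.29, 0.4], [-0.18, 0.28, 0.4], [-0.18, 0.29, 0.4]]
T [[-0.76, -0.05, -0.37], [-0.75, -0.02, -0.38], [-0.74, 0.02, -0.41], [-0.73, 0.05, -0.43], [-0.71, 0.09, -0.45], [-0.7, 0.13, -0.47], [-0.67, 0.16, -0.48], [-0.66, 0.2, -0.5]] 
W [[-0.18, 0.29, 0.4], [-0.18, 0.29, 0.4], [-0.17, 0.28, 0.4], [-0.18, 0.29, 0.41], [-0.18, 0.29, 0.4], [-0.18, 0.29, 0.4], [-0.18, 0.28, 0.4], [-0.18, 0.29, 0.4]]
T [[-0.63, 0.24, -0.51], [-0.6, 0.26, -0.53], [-0.52, 0.0, 0.47], [-0.52, 0.0, 0.47], [-0.52, 0.0, 0.46], [-0.52, 0.0, 0.47], [-0.52, 0.0, 0.47], [-0.52, 0.0, 0.47]] 
W [[-0.18, 0.29, 0.4], [-0.17, 0.29, 0.4], [-0.0, -0.0, 0.0], [-0.0, -0.0, 0.0], [-0.0, -0.0, 0.0], [-0.0, -0.0, 0.0], [-0.0, -0.0, 0.0], [-0.0, -0.0, 0.0]]
```

Emit:
play_rows(
  translation=[
    [-0.62,-0.57,0.07],
    [-0.64,-0.55,0.04],
    [-0.67,-0.52,0.01],
    [-0.68,-0.5,-0.02],
    [-0.71,-0.47,-0.04],
    [-0.72,-0.44,-0.07],
    [-0.73,-0.4,-0.11],
    [-0.75,-0.38,-0.13],
  ],
  twist=[
    [-0.18,0.29,0.4],
    [-0.18,0.29,0.4],
    [-0.18,0.29,0.4],
    [-0.18,0.29,0.4],
    [-0.18,0.29,0.4],
    [-0.18,0.29,0.4],
    [-0.18,0.29,0.4],
    [-0.18,0.29,0.4],
  ],
  gripper=[-1,-1,-1,-1,-1,-1,-1,-1],
)

```text
time: 1.5
tool_pos: [0.289, 0.2993, 0.3828]
ee_rot: [3.033, -0.251, 2.562]
wrist_force: [0.0, 0.8, 0.1]
width: 0.0335
finger_force: 0.0
```

Emit:
play_rows(
  translation=[
    [-0.76,-0.34,-0.15],
    [-0.76,-0.31,-0.19],
    [-0.78,-0.27,-0.21],
    [-0.77,-0.24,-0.24],
    [-0.78,-0.2,-0.27],
    [-0.78,-0.17,-0.29],
    [-0.77,-0.13,-0.32],
    [-0.77,-0.1,-0.34],
  ],
  twist=[
    [-0.18,0.29,0.4],
    [-0.18,0.29,0.4],
    [-0.18,0.29,0.4],
    [-0.18,0.29,0.4],
    [-0.18,0.29,0.4],
    [-0.18,0.29,0.4],
    [-0.18,0.29,0.4],
    [-0.18,0.29,0.4],
  ],
  gripper=[-1,-1,-1,-1,-1,-1,-1,-1],
)

```text
time: 2.3
tool_pos: [0.4315, 0.0698, 0.3596]
ee_rot: [3.007, -0.522, 2.25]
wrist_force: [1.1, 1.0, 0.3]
width: 0.0007
finger_force: 0.0
```

Emit:
play_rows(
  translation=[
    [-0.76,-0.05,-0.37],
    [-0.75,-0.02,-0.38],
    [-0.74,0.02,-0.41],
    [-0.73,0.05,-0.43],
    [-0.71,0.09,-0.45],
    [-0.7,0.13,-0.47],
    [-0.67,0.16,-0.48],
    [-0.66,0.2,-0.5],
  ],
  twist=[
    [-0.18,0.29,0.4],
    [-0.18,0.29,0.4],
    [-0.18,0.29,0.4],
    [-0.18,0.29,0.4],
    [-0.18,0.29,0.4],
    [-0.18,0.29,0.4],
    [-0.18,0.29,0.4],
    [-0.18,0.29,0.4],
  ],
  gripper=[-1,-1,-1,-1,-1,-1,-1,-1],
)

```text
time: 3.1
tool_pos: [0.5742, -0.1592, 0.3359]
ee_rot: [3.094, -0.786, 1.875]
wrist_force: [1.3, -0.1, 0.3]
width: 0.0001
finger_force: 0.0
```

Emit:
play_rows(
  translation=[
    [-0.63,0.24,-0.51],
    [-0.6,0.26,-0.53],
    [0,0,0],
  ],
  twist=[
    [-0.18,0.29,0.4],
    [-0.18,0.29,0.4],
    [0,0,0],
  ],
  gripper=[-1,-1,-1],
)

```text
time: 3.4
tool_pos: [0.6101, -0.2185, 0.3272]
ee_rot: [-3.138, -0.846, 1.755]
wrist_force: [0.7, -0.4, -1.1]
width: 0.0006
finger_force: 0.0
```

Run:
```python
from h import *
tip();a=np.radians(42)
rows([tgt(-.13,0,.03,a),tgt(-.077,0,.030,a)],[6,3])
```

```text
t 3.4 tip mirror frame mm [-151.9   -1.4  195.3] a 41.5 F [ 0.7 -0.4 -1.1] q [-0.56  0.5   1.11  0.68  2.08 -0.58]
T [[-0.45, -0.0, 0.52], [-0.45, -0.01, 0.53], [-0.44, -0.0, 0.53], [-0.45, -0.01, 0.52], [-0.45, -0.0, 0.53], [-0.44, -0.01, 0.53], [0.3, 0.0, 0.33], [0.29, 0.0, 0.33]] 
W [[0.0, -0.01, -0.01], [0.0, -0.02, -0.0], [0.0, -0.01, -0.01], [0.0, -0.01, -0.0], [0.01, -0.02, -0.01], [-0.0, -0.01, -0.0], [-0.0, -0.0, -0.0], [-0.0, -0.0, -0.0]]
T [[0.3, 0.0, 0.32]] 
W [[-0.0, -0.0, -0.0]]
```

Emit:
play_rows(
  translation=[
    [-0.45,0,0.52],
    [-0.45,0,0.53],
    [-0.45,0,0.53],
    [-0.45,0,0.52],
    [-0.45,0,0.53],
    [-0.45,0,0.53],
    [0,0,0],
    [0,0,0],
  ],
  twist=[
    [0,0,0],
    [0,0,0],
    [0,0,0],
    [0,0,0],
    [0,0,0],
    [0,0,0],
    [0,0,0],
    [0,0,0],
  ],
  gripper=[-1,-1,-1,-1,-1,-1,-1,-1],
)

```text
time: 4.2
tool_pos: [0.6048, -0.192, 0.166]
ee_rot: [3.141, -0.846, 1.763]
wrist_force: [-0.2, -1.0, 0.7]
width: 0.0004
finger_force: 0.0
```

Run:
```python
from h import *
tip();a=np.radians(42)
s=rows([tgt(-.078,0,.022,a)],[4])
im=robot.snapshot('scene');cv2.imwrite('pics/s1.png',cv2.resize(im[120:320,140:420,::-1],None,fx=2.8,fy=2.8))
```

```text
t 4.2 tip mirror frame mm [-124.8   -0.6   34. ] a 41.5 F [-0.2 -1.   0.7] q [-0.53  0.6   1.3   0.62  1.83 -0.75]
T [[0.15, -0.01, 0.27], [0.15, -0.0, 0.27], [0.14, -0.01, 0.27], [0.15, -0.0, 0.26]] 
W [[-0.0, -0.02, 0.01], [-0.01, -0.02, 0.0], [-0.0, -0.02, 0.01], [-0.01, -0.02, 0.0]]
```

View pics/s1.png

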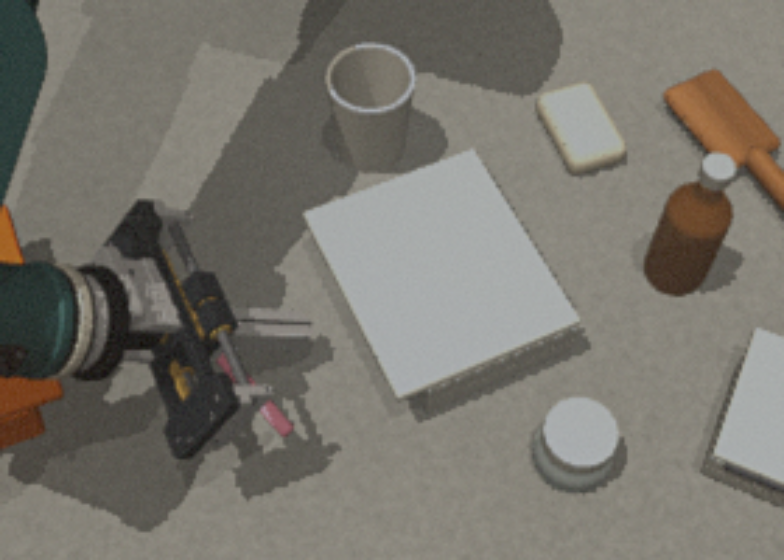

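The closed fingertips at about (312,323) point at the lip, clear of the toothbrush. Next they go in under the lip.

Emit:
play_rows(
  translation=[
    [0.15,0,0.27],
    [0.15,0,0.27],
    [0.15,0,0.27],
    [0.15,0,0.26],
    [0,0,0],
  ],
  twist=[
    [0,0,0],
    [0,0,0],
    [0,0,0],
    [0,0,0],
    [0,0,0],
  ],
  gripper=[-1,-1,-1,-1,-1],
)

```text
time: 4.75
tool_pos: [0.5952, -0.1434, 0.1547]
ee_rot: [-3.141, -0.846, 1.764]
wrist_force: [0.4, -0.7, 0.6]
width: 0.0006
finger_force: 0.0
```

Run:
```python
from h import *
tip();a=np.radians(42)
# arc: hold the tip's lid-side corner at radius r on the lid's inner face
r=.137;h=.008;w=[]
u=np.array([np.sin(a),np.cos(a)])
p0,r0=cur()
for th in np.radians([0,8,16,24,32,40,48,56,64,72,80,86,92,96]):
    c=np.array([.065-r*np.cos(th),.048+r*np.sin(th)])-h*u
    w.append(tgt(c[0],0,c[1],a)); print(np.round(np.degrees(th)),np.round(c*1000))
rows(w[:8],[2]*8)
```

```text
t 4.75 tip mirror frame mm [-75.4  -0.1  22.7] a 41.5 F [ 0.4 -0.7  0.6] q [-0.48  0.56  1.39  0.64  1.76 -0.74]
0.0 [-77.  42.]
8.0 [-76.  61.]
16.0 [-72.  80.]
24.0 [-66.  98.]
32.0 [-57. 115.]
40.0 [-45. 130.]
48.0 [-32. 144.]
56.0 [-17. 156.]
64.0 [ -0. 165.]
72.0 [ 17. 172.]
80.0 [ 36. 177.]
86.0 [ 50. 179.]
92.0 [ 64. 179.]
96.0 [ 74. 178.]
T [[0.18, -0.01, -0.18], [0.19, -0.01, -0.18], [0.19, 0.0, -0.15], [0.18, 0.0, -0.14], [0.21, 0.0, -0.12], [0.21, 0.0, -0.12], [0.22, 0.0, -0.09], [0.22, 0.0, -0.09]] 
W [[-0.02, -0.04, 0.01], [-0.01, -0.04, 0.01], [-0.0, 0.0, 0.0], [-0.0, 0.0, 0.0], [-0.0, 0.0, 0.0], [-0.0, 0.0, 0.0], [-0.0, 0.0, 0.0], [-0.0, 0.0, 0.0]]
T [[0.23, 0.0, -0.06], [0.23, 0.0, -0.06], [0.24, 0.0, -0.02], [0.24, 0.0, -0.03], [0.24, 0.0, 0.01], [0.24, 0.0, 0.01], [0.23, 0.0, 0.04], [0.24, 0.0, 0.04]] 
W [[-0.0, 0.0, 0.0], [-0.0, 0.0, 0.0], [-0.0, 0.0, 0.0], [-0.0, 0.0, 0.0], [-0.0, 0.0, 0.0], [-0.0, 0.0, 0.0], [-0.0, 0.0, 0.0], [-0.0, 0.0, 0.0]]
```

Emit:
play_rows(
  translation=[
    [0.17,0,-0.19],
    [0.17,0,-0.19],
    [0.19,0,-0.15],
    [0.18,0,-0.14],
    [0.21,0,-0.12],
    [0.21,0,-0.12],
    [0.22,0,-0.09],
    [0.22,0,-0.09],
  ],
  twist=[
    [0,0,0],
    [0,0,0],
    [0,0,0],
    [0,0,0],
    [0,0,0],
    [0,0,0],
    [0,0,0],
    [0,0,0],
  ],
  gripper=[-1,-1,-1,-1,-1,-1,-1,-1],
)

```text
time: 5.55
tool_pos: [0.5939, -0.1362, 0.2318]
ee_rot: [3.141, -0.845, 1.763]
wrist_force: [0.3, -0.1, -1.4]
width: 0.0007
finger_force: 0.3
```

Run:
```python
from h import *
tip()
im=robot.snapshot('scene');cv2.imwrite('pics/s2.png',cv2.resize(im[120:320,140:420,::-1],None,fx=2.8,fy=2.8))
```

```text
t 5.55 tip mirror frame mm [-68.1  -0.6  99.7] a 41.6 F [ 0.3 -0.1 -1.4] q [-0.47  0.47  1.36  0.66  1.85 -0.65]
```

View pics/s2.png

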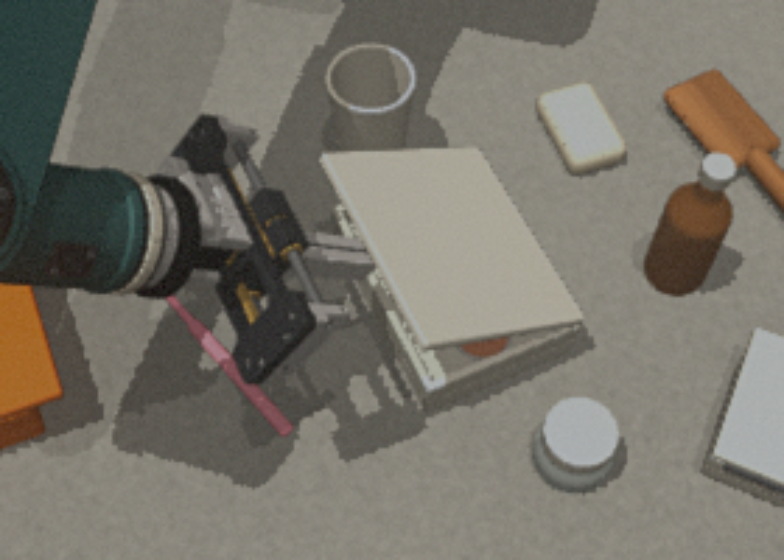

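The lid is up about 24° on the fingertips at about (375,255), and the box hasn't moved. I'll continue along the arc.

Run:
```python
from h import *
a=np.radians(41.6);r=.135;h=.008;u=np.array([np.sin(a),np.cos(a)]);w=[]
for th in np.radians([32,40,48,56,64,72,80,86,92,97]):
    c=np.array([.065-r*np.cos(th),.048+r*np.sin(th)])-h*u
    w.append(tgt(c[0],0,c[1],a))
rows(w,[2]*7+[2,3,3])
```

```text
T [[0.22, -0.01, 0.02], [0.22, -0.02, 0.02], [0.24, 0.0, -0.02], [0.23, 0.0, -0.02], [0.24, 0.0, 0.01], [0.23, 0.0, 0.01], [0.23, 0.0, 0.04], [0.24, 0.0, 0.04]] 
W [[-0.0, 0.0, 0.02], [-0.0, 0.0, 0.02], [-0.0, 0.0, 0.0], [-0.0, 0.0, 0.0], [-0.0, 0.0, 0.0], [-0.0, 0.0, 0.0], [-0.0, 0.0, 0.0], [-0.0, 0.0, 0.0]]
T [[0.22, 0.0, 0.07], [0.22, 0.0, 0.08], [0.21, 0.0, 0.1], [0.21, 0.0, 0.11], [0.2, 0.0, 0.13], [0.19, 0.0, 0.13], [0.13, 0.0, 0.12], [0.14, 0.0, 0.12]] 
W [[-0.0, 0.0, 0.0], [-0.0, 0.0, 0.0], [-0.0, 0.0, 0.0], [-0.0, 0.0, 0.0], [-0.0, 0.0, 0.0], [-0.0, 0.0, 0.0], [-0.0, 0.0, 0.0], [-0.0, 0.0, 0.0]]
T [[0.08, 0.0, 0.09], [0.08, 0.0, 0.08], [0.08, 0.0, 0.09], [0.06, 0.0, 0.08], [0.06, 0.0, 0.08], [0.05, 0.0, 0.07]] 
W [[-0.0, 0.0, 0.0], [-0.0, 0.0, 0.0], [-0.0, 0.0, 0.0], [-0.0, 0.0, 0.0], [-0.0, 0.0, 0.0], [-0.0, 0.0, 0.0]]
```

Emit:
play_rows(
  translation=[
    [0.22,-0.01,0.02],
    [0.22,-0.01,0.02],
    [0.24,0,-0.02],
    [0.23,0,-0.02],
    [0.24,0,0.01],
    [0.23,0,0.01],
    [0.23,0,0.04],
    [0.24,0,0.04],
  ],
  twist=[
    [0,0,0],
    [0,0,0],
    [0,0,0],
    [0,0,0],
    [0,0,0],
    [0,0,0],
    [0,0,0],
    [0,0,0],
  ],
  gripper=[-1,-1,-1,-1,-1,-1,-1,-1],
)

```text
time: 6.4
tool_pos: [0.5831, -0.0849, 0.2842]
ee_rot: [3.141, -0.845, 1.763]
wrist_force: [-0.2, 0.5, -0.3]
width: 0.0005
finger_force: 0.3
```

Emit:
play_rows(
  translation=[
    [0.22,0,0.07],
    [0.22,0,0.08],
    [0.21,0,0.1],
    [0.21,0,0.11],
    [0.15,0,0.1],
    [0.12,0,0.08],
    [0.12,0,0.08],
    [0.1,0,0.09],
  ],
  twist=[
    [0,0,0],
    [0,0,0],
    [0,0,0],
    [0,0,0],
    [0,0,0],
    [0,0,0],
    [0,0,0],
    [0,0,0],
  ],
  gripper=[-1,-1,-1,-1,-1,-1,-1,-1],
)

```text
time: 7.2
tool_pos: [0.5723, -0.0291, 0.3052]
ee_rot: [3.141, -0.845, 1.762]
wrist_force: [0.0, -0.1, -0.8]
width: 0.0005
finger_force: 0.1
```

Run:
```python
from h import *
tip()
im=robot.snapshot('scene');cv2.imwrite('pics/s3.png',cv2.resize(im[120:320,140:420,::-1],None,fx=2.8,fy=2.8))
a=np.radians(41.6);r=.135;h=.008;u=np.array([np.sin(a),np.cos(a)]);w=[]
for th in np.radians([92,98]):
    c=np.array([.065-r*np.cos(th),.048+r*np.sin(th)])-h*u
    w.append(tgt(c[0],0,c[1],a))
rows(w,[4,4])
```

```text
t 7.2 tip mirror frame mm [ 41.2   0.5 173.1] a 41.6 F [ 0.  -0.1 -0.8] q [-0.32  0.29  1.43  0.74  1.84 -0.47]
T [[0.11, 0.0, 0.09], [0.11, 0.0, 0.09], [0.11, 0.01, 0.09], [0.11, -0.0, 0.09], [0.05, -0.0, 0.07], [0.06, -0.0, 0.07], [0.05, -0.0, 0.07], [0.06, -0.0, 0.07]] 
W [[-0.0, -0.0, 0.01], [-0.01, -0.0, 0.0], [-0.0, -0.01, 0.01], [-0.01, 0.0, 0.0], [0.0, 0.0, 0.0], [0.0, 0.0, 0.0], [0.0, 0.0, 0.0], [0.0, 0.0, 0.0]]
```

View pics/s3.png

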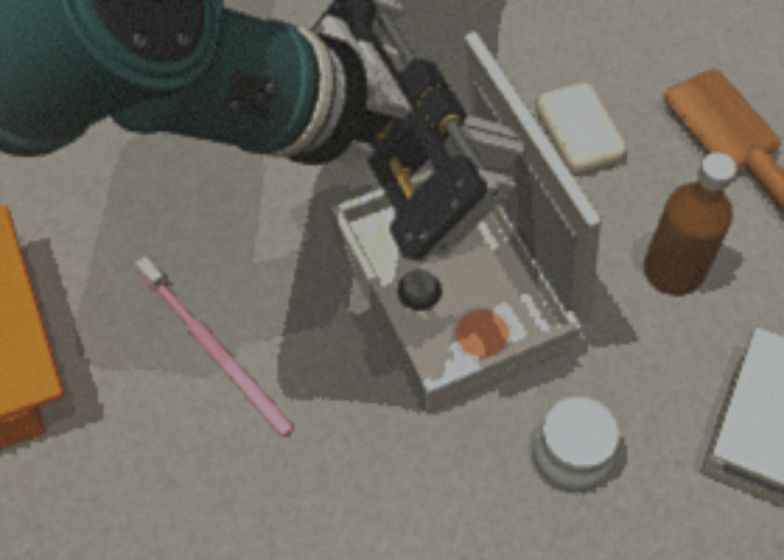

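The lid is close to upright, the box is in place and the button shows at (420,290). I'll push on past upright.

Emit:
play_rows(
  translation=[
    [0.11,0,0.09],
    [0.11,0,0.09],
    [0.11,0,0.09],
    [0.11,0,0.09],
    [0.05,0,0.07],
    [0.06,0,0.07],
    [0.05,0,0.07],
    [0.06,0,0.07],
  ],
  twist=[
    [0,0,0],
    [0,0,0],
    [0,0,0],
    [0,0,0],
    [0,0,0],
    [0,0,0],
    [0,0,0],
    [0,0,0],
  ],
  gripper=[-1,-1,-1,-1,-1,-1,-1,-1],
)

```text
time: 8.05
tool_pos: [0.5654, 0.0067, 0.3078]
ee_rot: [3.141, -0.845, 1.762]
wrist_force: [-0.0, -1.3, 0.4]
width: 0.0004
finger_force: 0.0
```

Run:
```python
from h import *
tip()
for c in ['scene','top']:
    im=robot.snapshot(c)
    for n in ['lid_lip','lid_hinge','button_top']:
        print(c,n,[(np.round(d['centre'],3).tolist(),round(d['score'],2)) for d in robot.spot_point(n,c)])
im=robot.snapshot('scene');cv2.imwrite('pics/s4.png',cv2.resize(im[120:320,140:420,::-1],None,fx=2.8,fy=2.8))
b=tgt(-.028,0,0.04,np.pi/2)[0];print('button pred',b)
q,s=cur();back=q-.1*s.apply([0,0,1])
rows([(back,s),tgt(-.028,0,.13,np.pi/2)],[4,9])
```

```text
t 8.05 tip mirror frame mm [ 77.6   0.6 175.7] a 41.6 F [-0.  -1.3  0.4] q [-0.27  0.26  1.47  0.76  1.8  -0.43]
scene lid_lip [([0.705, 0.346, 0.032], 0.78), ([0.506, -0.244, 0.044], 0.71), ([0.531, 0.193, 0.194], 0.61)]
scene lid_hinge [([0.53, -0.399, 0.047], 0.74), ([0.539, 0.143, 0.052], 0.57), ([0.795, 0.27, 0.034], 0.57)]
scene button_top [([0.56, 0.05, 0.04], 0.48)]
top lid_lip [([0.53, 0.2, 0.195], 0.65), ([0.703, 0.344, 0.033], 0.58), ([0.509, -0.237, 0.052], 0.57)]
top lid_hinge [([0.539, 0.14, 0.047], 0.88), ([0.529, -0.395, 0.049], 0.87), ([0.787, 0.267, 0.035], 0.66)]
top button_top []
button pred [0.55756615 0.04919968 0.239     ]
T [[0.0, -0.0, -0.63], [0.0, 0.0, -0.62], [-0.0, 0.0, -0.63], [0.0, 0.0, -0.62], [0.12, 0.0, 0.33], [0.16, 0.0, 0.32], [0.18, 0.0, 0.3], [0.21, 0.0, 0.28]] 
W [[0.0, 0.0, 0.0], [0.0, 0.0, 0.0], [0.0, 0.0, 0.0], [0.0, 0.0, 0.0], [-0.0, -0.94, 0.0], [-0.0, -0.94, 0.0], [0.0, -0.94, 0.01], [-0.0, -0.93, -0.0]]
T [[0.24, 0.01, 0.26], [0.26, -0.0, 0.24], [0.28, -0.0, 0.21], [0.3, -0.0, 0.19], [0.31, -0.0, 0.15]] 
W [[-0.0, -0.94, 0.0], [-0.0, -0.94, 0.0], [-0.0, -0.94, 0.01], [-0.0, -0.94, -0.0], [-0.0, -0.94, 0.0]]
```

View pics/s4.png

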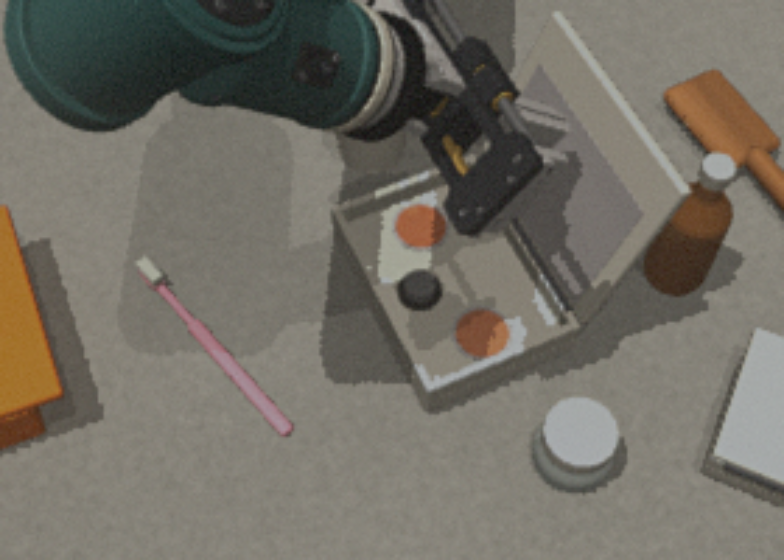

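The lid now leans back on its stop: the lip was found at z 0.195 and y 0.20, matching 1.92 rad. The box is unmoved and the button is at (420,288), about (0.558, 0.050). I'll retreat and go above the button.

Emit:
play_rows(
  translation=[
    [0,0,-0.63],
    [0,0,-0.62],
    [0,0,-0.63],
    [0,0,-0.62],
    [0.12,0,0.33],
    [0.16,0,0.32],
    [0.18,0,0.3],
    [0.21,0,0.28],
  ],
  twist=[
    [0,0,0],
    [0,0,0],
    [0,0,0],
    [0,0,0],
    [0,-0.94,0],
    [0,-0.94,0],
    [0,-0.94,0],
    [0,-0.94,0],
  ],
  gripper=[-1,-1,-1,-1,-1,-1,-1,-1],
)

```text
time: 9.3
tool_pos: [0.5696, -0.0153, 0.354]
ee_rot: [3.14, -0.465, 1.762]
wrist_force: [0.1, -0.5, 0.2]
width: 0.0005
finger_force: 0.0
```

Emit:
play_rows(
  translation=[
    [0.24,0,0.26],
    [0.26,0,0.24],
    [0.28,0,0.21],
    [0.3,0,0.19],
    [0.31,0,0.15],
    [0,0,0],
    [0,0,0],
  ],
  twist=[
    [0,-0.94,0],
    [0,-0.94,0],
    [0,-0.94,0],
    [0,-0.94,0],
    [0,-0.94,0],
    [0,0,0],
    [0,0,0],
  ],
  gripper=[-1,-1,-1,-1,-1,-1,-1],
)

```text
time: 10.0
tool_pos: [0.5571, 0.0494, 0.329]
ee_rot: [3.141, -0.001, 1.763]
wrist_force: [0.1, -0.1, 0.2]
width: 0.0004
finger_force: 0.0
```

Run:
```python
from h import *
tip()
for c in ['scene','wrist']:
    im=robot.snapshot(c)
    print(c,[(np.round(d['centre'],3).tolist(),round(d['score'],2)) for d in robot.spot_point('button_top',c)])
rows([tgt(-.027,0,.055,np.pi/2)],[4])
```

```text
t 10.0 tip mirror frame mm [-27.6   0.4 130. ] a 90.0 F [ 0.1 -0.1  0.2] q [-0.01  0.13  1.47  0.    1.54 -0.21]
scene [([0.559, 0.048, 0.041], 0.66)]
wrist [([0.563, 0.053, 0.039], 0.79)]
T [[0.01, 0.0, 0.47], [0.02, 0.0, 0.47], [0.01, 0.0, 0.47], [0.01, 0.01, 0.47]] 
W [[0.0, 0.0, 0.0], [0.0, 0.0, 0.0], [0.01, 0.0, 0.0], [-0.0, 0.0, 0.0]]
```

Emit:
play_rows(
  translation=[
    [0.01,0.06,0.47],
    [0.01,0,0.47],
    [0.01,0,0.47],
    [0.01,0,0.47],
    [0,0,0.15],
    [0,0,0.1],
    [0,0,0],
  ],
  twist=[
    [0,0,0],
    [0,0,0],
    [0,0,0],
    [0,0,0],
    [0,0,0],
    [0,0,0],
    [0,0,0],
  ],
  gripper=[-1,-1,-1,-1,-1,-1,-1],
)

```text
time: 10.9
tool_pos: [0.5595, 0.0507, 0.244]
ee_rot: [3.141, 0.001, 1.761]
wrist_force: [-0.1, -0.1, 0.9]
width: 0.0008
finger_force: 0.0
```

Emit:
play_rows(
  translation=[
    [0,0,0.1],
    [0,0,0.08],
    [0,0,0.05],
    [0,0,0],
  ],
  twist=[
    [0,0,0],
    [0,0,0],
    [0,0,0],
    [0,0,0],
  ],
  gripper=[-1,-1,-1,-1],
)

```text
time: 11.3
tool_pos: [0.5598, 0.051, 0.2356]
ee_rot: [3.138, 0.002, 1.762]
wrist_force: [1.6, -0.3, 3.3]
width: 0.0004
finger_force: 1.7
```

Emit:
play_rows(
  translation=[
    [0,0,0.04],
    [0,0,0.03],
    [0,0,0],
  ],
  twist=[
    [0,0,0],
    [0,0,0],
    [0,0,0],
  ],
  gripper=[-1,-1,-1],
)

```text
time: 11.6
tool_pos: [0.5598, 0.0511, 0.2343]
ee_rot: [3.138, 0.002, 1.762]
wrist_force: [-1.7, -0.5, 11.4]
width: 0.0006
finger_force: 5.3
```

Emit:
play_rows(
  translation=[
    [0,0,0.03],
    [0,0,0],
  ],
  twist=[
    [0,0,0],
    [0,0,0],
  ],
  gripper=[-1,-1],
)

```text
time: 11.8
tool_pos: [0.5598, 0.0511, 0.2342]
ee_rot: [3.138, 0.002, 1.762]
wrist_force: [-3.6, -0.8, 14.5]
width: 0.0002
finger_force: 7.5
```

The button is at its stop: 14.5 N, tip at about 35 mm with no further travel. I'll let go and back away upwards.

Emit:
play_rows(
  translation=[
    [0,0,-0.2],
    [0,0,-0.3],
    [0,0,-0.6],
    [0,0,-0.8],
    [-0.4,0,-0.8],
    [-0.6,0,-0.7],
    [-0.6,0,-0.5],
    [-0.6,0,0],
  ],
  twist=[
    [0,0,0],
    [0,0,0],
    [0,0,0],
    [0,0,0],
    [0,0,0],
    [0,0,0],
    [0,0,0],
    [0,0,0],
  ],
  gripper=[-1,-1,-1,-1,-1,-1,-1,-1],
)

```text
time: 12.6
tool_pos: [0.5761, -0.0358, 0.3907]
ee_rot: [3.136, 0.003, 1.763]
wrist_force: [-0.6, -0.3, 0.1]
width: 0.0003
finger_force: 0.0
```

Emit:
play_rows(
  translation=[
    [-0.8,0,0],
    [-0.8,0,0],
    [0,0,0],
    [0,0,0],
  ],
  twist=[
    [0,0,0],
    [0,0,0],
    [0,0,0],
    [0,0,0],
  ],
  gripper=[-1,-1,-1,-1],
)

```text
time: 13.0
tool_pos: [0.5879, -0.0984, 0.3859]
ee_rot: [-3.14, -0.001, 1.761]
wrist_force: [0.2, 0.4, 0.1]
width: 0.0002
finger_force: 0.0
```

Run:
```python
from h import *
tip()
im=robot.snapshot('scene');cv2.imwrite('pics/s5.png',cv2.resize(im[120:320,140:420,::-1],None,fx=2.8,fy=2.8))
for n in ['button_top','lid_lip']: print(n,[(np.round(d['centre'],3).tolist(),round(d['score'],2)) for d in robot.spot_point(n,'scene')])
```

```text
t 13.0 tip mirror frame mm [-178.5   -1.8  186.9] a 89.9 F [0.2 0.4 0.1] q [-0.26  0.19  1.29  0.    1.66 -0.45]
button_top [([0.56, 0.049, 0.042], 0.7)]
lid_lip [([0.701, 0.344, 0.037], 0.94), ([0.532, 0.19, 0.193], 0.76), ([0.503, -0.247, 0.044], 0.69)]
```

View pics/s5.png

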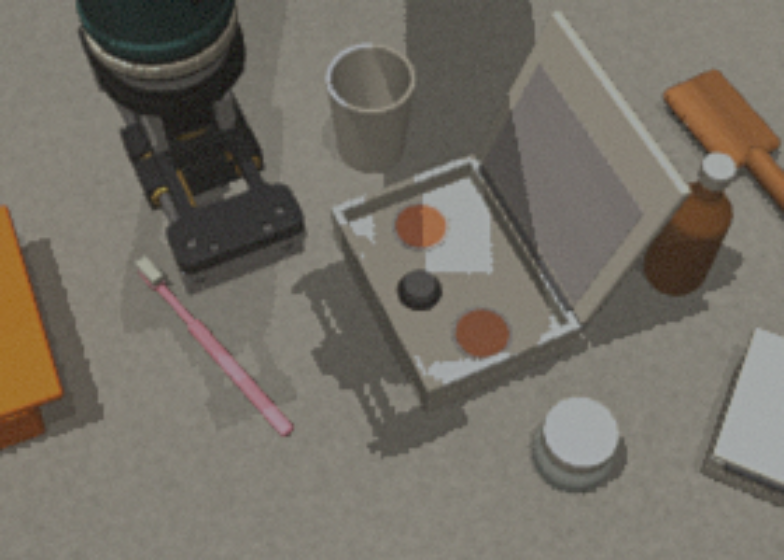

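The lid is open, with its lip at about (555,15) to (688,190). The button at (420,290) is released, the bystanders are where they were, and the arm is clear.

```bash
python3 -c "from bench import robot;print(robot.close_job())"
```

```text
the job is handed in; nothing more can be done
None
```

The vanity mirror is ready and the job is handed in after about 13 s: the lid leans back open on its stop, the light button was pressed to its stop and let go, and the box and the other things look unmoved.

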